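# Clamp a gel cassette in the casting stand

## Task

Take the glass gel cassette from the green drying rack and set it upright, without dropping it, on the floor of the slot in the casting stand. Then turn the smooth red ball knob clockwise (seen from above) until the blue pressure pad holds the cassette snugly against the back wall: stop soon after you feel it tighten, because overtightening cracks the glass. Leave the cassette clamped, and do not knock over or push away the beaker, tip box or wash bottle.

Things in the scene. Friction and masses are not known exactly. Their poses are not given: they have to be found in the camera images.
- stand: Casting stand, fixed: grey base plate 190 (x) x 140 (y) x 10 mm; origin at the centre of its underside. On its -x half a white cam box (100 x 70 mm, top 55 mm above the bench) carries the red ball knob. On its +x half a slot runs along the stand's y, between the blue pad (knob side) and an aluminium back wall (+x side), both 45 mm above the bench. White end cheeks, 30 mm high, at y = +-59 mm.
- slot (a point): Point on the slot's floor, 10 mm above the bench, at x = 47.5 mm, y = 0 of the stand; axes as the stand's. A cassette stood here square to the stand clears pad and back wall by 2.5 mm or more. The back wall's face lies at x = 55 to 63 mm of the stand: set by the last user, it stays put and is not measured.
- pad: Blue pressure pad, 8 x 100 x 34 mm; origin at the foot of its clamping face, mid-length, axes as the stand's. It slides to +x of the stand, 5 mm per radian of the knob; its face is at x = 37 mm of the stand when the knob reads 0. A stiff spring behind it (12 N/mm) yields once the cassette is trapped: clamping force then grows about 60 N per radian of the knob.
- ball (a point): Centre of the smooth red ball, 44 mm diameter, 100 mm above the bench, on the knob's vertical axis (x = -40 mm, y = 0 of the stand), on a 12 mm stem, underside 17 mm above a steel collar. White bar on top. Slippery (friction 0.22): it can be held only across its equator, with the finger pads reaching below the centre's height; there a grip of 50 N or more turns it without slipping.
- knob (a joint): Angle of the ball knob, rad: 0 fully open, grows clockwise seen from above, to 5.5; starts at 0 to 0.6, stays where left. Drag 0.14 N m; clamping adds 0.005 N m per newton: judge by the rise over free turning, since an arm at rest may feel it reversed. Snug: a rise of 0.06 to 0.13 N m; the glass cracks at 0.18 (36 N). The pad traps the cassette at 1.6 to 3.2 rad, by the wall's setting.
- cassette: Gel cassette, two glass plates with blue side spacers and a yellow top strip: 10 mm thick (x), 100 mm wide (y), 80 mm high, about 0.16 kg; origin at the centre of its lower edge, z up. It starts upright in a groove of the rack (14 mm wide; groove floor 8 mm, groove walls 32 mm above the bench). Either face may look towards the back wall.
- rack: Green plastic drying rack, fixed, 130 x 120 x 32 mm, with two grooves along its y at x = -30 mm (the cassette's) and x = +30 mm (empty); origin at the centre of its underside.
- beaker: Loose glass beaker, 56 mm diameter, 70 mm high; origin at the centre of its underside. Leave alone.
- tipbox: Loose blue pipette-tip box with a clear lid, 82 x 112 x 57 mm; origin at the centre of its underside. Leave alone.
- washbottle: Loose white wash bottle, 64 mm diameter, 160 mm high; origin at the centre of its underside. Leave alone.
Not all that is in view belongs to the job. Of the things shaped like the cassette, the glass one is meant.

How it is judged:
By the outcome, as a careful person would: the job done as asked, in the order asked, and still so for the second after the job is handed in, with the robot touching nothing.
It also fails if it takes over 72 s, if anything falls off the work surface, if the arm or the gripper's body presses on something with over 40 N, if the wrist force passes 120 N, or if a joint passes its speed limit or range.

## Robot

A 7-joint arm with a two-finger parallel gripper is mounted at the origin on the work surface. World frame = base frame: x ahead of the robot, y to its left, z up, the work surface at z = 0. Lengths are in m, angles in rad, forces in N, time in s.
With the tool pointing down it reaches from about 0.425 to 0.925 m from the base axis. Payload 6.8 kg.
Tool frame: the origin (TCP) lies at the very end of the fingers, on their centre line; the grasp point (between the pads) lies 19 mm behind it; z points along the fingers, y is the line along which they close (so a half turn about z gives the same grasp; the last joint's range is limited). The gripper opens to 85 mm and grips with 20 to 120 N. Pads are 22 mm wide; open, the fingers measure 114 mm over their backs; the gripper's body (76 mm by 85 mm) begins 54 mm behind the grasp point. The pads swing forward as they close: fully open they stand 13 mm farther back than shut.
Start: joints at [-1.374, 0.477, 0.022, 1.555, -0.011, 1.109, -0.083], TCP at [0.203, 0.644, 0.231] pointing down, gripper open.
Joint ranges: [-2.96, 2.96], [-0.34, 2.1], [-1.41, 1.46], [0.24, 2.44], [-1.37, 4.51], [0.17, 1.92], [-2.96, 2.96]. Speed limits (rad/s): [2.39, 2.39, 3.14, 3.14, 3.14, 3.14, 3.14].

## Interface

Orientations are given as a rotation vector (axis times angle).
In Python, from bench import get_obs, viewer, r gives the robot as it stands. The module is installed in compiled form; this text tells all that it offers.
- The arm moves only by the tool play_rows, never from a script. Its argument "commands" is a list that holds one entry, the list of rows, each a list of 5 numbers: the gripper's target within -1 to 1 (shut at 1, half-way at 0, fully open at -1), then the shift along the tool's x, y, z scaled (see below), then the turn about the tool's z scaled (see below). A call has 1 to 12 rows; each row is the pose to reach, as a shift and turn from the pose commanded when the call began, along the tool's axes at that moment; what a row does not reach only later rows make up. The controller multiplies each number of a shift by 0.2 m and each number of a turn by pi/2 rad. A row lasts 1/12 s, in which the tool goes at most 41.7 mm and 7.16 degrees, less where a joint would pass 70% of its speed; a pose out of reach is approached as far as the arm can. A call with a number of a shift or a turn outside -1 to 1 is refused whole. A call with a gripper value outside its range is refused whole. The fingers move at their own pace and stop on an object; "grip_force" is the grip in N (left out, the last holds). Time passes only in rows, so rows that repeat a pose let the fingers close. It gives the time, the measured TCP pose, the force, the opening and the grip force at its end, in the units of the state.
- get_obs(): the state, without advancing time (a new reading comes with each control period).
- viewer.grab_frame(name): name is "scene" or "top"; returns a dict with "pixels" (480x640x3 uint8, red, green, blue), "fovy" (degrees; the focal length in pixels is half the picture's height over the tangent of half this angle, whatever the lens; pixels are square), "cx", "cy" (the principal point, pixels), "distortion" ([k1, k2, p1, p2, k3] as OpenCV has them; the pictures are not rectified), "world_to_cam" (4x4, takes a point from world to camera coordinates). Camera axes: x right, y up, looking along -z (the intrinsics and any distortion apply to the point x, -y, -z); pixel columns grow to the right and rows downward; lengths in m; the calibration is good to about 2 mm. A picture is of the moment at which its call begins. There is no depth.
- r.hand_in(): hands the job in; it is judged then, once.
Trained networks look in a picture, given as the dict that the camera call returned (one of the last four; its "shot" number tells which), for a name from the list of things; names that differ only in an ending like _2 or _b are one class to them, and where a whole thing is asked for, a point or a joint stands for the part that bears it (a point fixed in the world has none). Each returns a list of dicts, best first, with "score" (0 to 1); they miss things now and then, are a little off and sometimes report something else, mostly with a low value. They report only what shows in the picture. A call takes as long as a camera call. They do not tell look-alikes from the thing itself.
- viewer.trace(picture, thing): "pixels" (480x640 bool, what is visible of it) and "rect" ([left, top, right, bottom] in pixels, round what is visible of it).
The state is a dict: "clock": time; "joints": joint angles; "qvel": joint speeds; "tau": joint torques, N m; "tcp_pos": TCP position; "orientation": TCP orientation; "contact_force": force on the tool from outside, world axes, zero at the start; "moment": the same for the moment, N m; "grip_width": finger opening in m; "gripper_force": force on a finger pad.
Only numpy, scipy, OpenCV 4.12 (cv2) and the standard library are available. Lean on these libraries where they do the work, as an engineer would, in place of code of your own. Each camera call takes 0.05 s, during which the arm holds its last target. There are 200 camera calls.

## Working session

There is one attempt and no reset: what is moved stays moved. The work goes in short steps, Python scripts to look and compute and a tool call to move; the robot and the scene stay as the last step left them, time stands still between calls to the robot, and variables do not carry over. Pictures are saved under pics/ and viewed, at most 10 in all, crops included, and the job is handed in when it is done.

Besides the shell and the picture viewer there is one more tool, called after "Request:" as name(argument=value, ...), one argument or row to a line, values as JSON. play_rows: Moves the arm, as the interface text tells. Shifts and turns lie within -1 to 1; 1 stands for 0.2 m of shift or pi/2 rad of turn. Its arguments: {"type":"object","properties":{"commands":{"type":"array","items":{"type":"array","items":{"type":"array","items":{"type":"number","minimum":-1,"maximum":1}}}},"grip_force":{"type":"number"}},"required":["commands"]}

```bash
mkdir -p pics; cat > h.py <<'E'
import numpy as np, cv2
from bench import get_obs, viewer, r
def K(p):
    f=240/np.tan(np.radians(p["fovy"])/2)
    return np.array([[f,0,p["cx"]],[0,f,p["cy"]],[0,0,1.]]), np.array(p["distortion"],float)
def ray(p,uv):
    k,d=K(p); W=np.array(p["world_to_cam"]); R,t=W[:3,:3],W[:3,3]
    n=cv2.undistortPoints(np.array(uv,float).reshape(-1,1,2),k,d).reshape(-1,2)
    v=np.c_[n[:,0],-n[:,1],-np.ones(len(n))]@R
    return -R.T@t, v
def atz(p,uv,z):
    c,v=ray(p,uv); return c+v*((z-c[2])/v[:,2])[:,None]
def proj(p,X):
    k,d=K(p); W=np.array(p["world_to_cam"]); X=np.array(X,float).reshape(-1,3)@W[:3,:3].T+W[:3,3]
    return cv2.projectPoints(X*[1,-1,-1],np.zeros(3),np.zeros(3),k,d)[0].reshape(-1,2)
def save(p,n): cv2.imwrite("pics/"+n,cv2.cvtColor(p["pixels"],cv2.COLOR_RGB2BGR))
E
python3 - <<'E'
from h import *
np.set_printoptions(precision=4,suppress=True)
for n in("top","scene"):
    p=viewer.grab_frame(n); save(p,n+"0.png"); print(n,p["fovy"],p["distortion"],ray(p,[[320,240]]))
    for th in("stand","ball","pad","cassette","rack","beaker","tipbox","washbottle"):
        for t in viewer.trace(p,th)[:3]:
            m=t["pixels"]; ys,xs=np.nonzero(m); print(th,round(t["score"],2),t["rect"],xs.mean().round(1),ys.mean().round(1),m.sum())
o=get_obs();print({k:o[k] for k in o})
E
```

```text
top 48.25403029658554 [-0.1141  0.      0.      0.      0.    ] (array([0.297 , 0.0443, 1.288 ]), array([[ 0.2326,  0.0105, -0.9725]]))
stand 0.81 [230.8, 217.6, 315.3, 306.1] 272.4 262.5 4427
ball 0.76 [252.1, 260.9, 273.9, 282.6] 262.5 269.6 302
pad 0.4 [338.3, 320.2, 364.4, 347.4] 351.1 331.4 471
cassette 0.84 [462.3, 256.4, 503.1, 288.8] 483.6 271.7 265
cassette 0.83 [390.6, 257.1, 432.5, 272.7] 409.7 263.5 433
cassette 0.76 [396.4, 298.1, 414.7, 342.3] 404.7 320.3 383
rack 0.8 [378.6, 229.0, 434.9, 285.4] 406.8 254.9 2010
beaker 0.69 [254.2, 259.9, 273.2, 279.1] 262.7 269.5 301
beaker 0.64 [339.4, 317.7, 362.2, 345.4] 350.9 332.0 480
beaker 0.35 [325.5, 148.0, 380.6, 194.7] 353.4 170.9 1738
tipbox 0.93 [325.9, 147.8, 381.4, 192.7] 353.5 171.0 1760
washbottle 0.89 [137.5, 218.9, 176.1, 252.3] 156.6 234.3 950
washbottle 0.57 [387.8, 254.6, 431.2, 273.9] 409.2 263.4 464
scene 50.20034252872727 [0.0124 0.     0.     0.     0.    ] (array([0.9174, 0.4981, 1.0002]), array([[-0.3364, -0.4343, -0.8356]]))
stand 0.74 [315.5, 264.2, 417.3, 348.4] 365.0 305.7 5588
ball 0.58 [374.9, 270.8, 
[... 369 characters left out ...]
01
beaker 0.55 [355.2, 183.1, 380.9, 219.4] 365.6 200.6 672
tipbox 0.75 [190.5, 266.8, 253.4, 331.8] 223.2 298.5 2468
washbottle 0.95 [426.6, 391.3, 472.4, 440.8] 449.0 415.4 1747
{'clock': 0.9, 'joints': array([-1.3741,  0.477 ,  0.0224,  1.5554, -0.0115,  1.1093, -0.0831]), 'qvel': array([ 0.0001,  0.0019, -0.    ,  0.002 , -0.0021, -0.0019,  0.0007]), 'tau': array([ -0.0006, -59.6312,   1.6069, -28.1549,   0.0125,   0.0014,
         0.    ]), 'tcp_pos': array([0.2026, 0.6439, 0.2313]), 'orientation': array([ 0.4769,  3.1052, -0.    ]), 'contact_force': array([ 0.3169, -0.0964,  0.2745]), 'moment': array([ 0.0317, -0.0042,  0.0081]), 'gripper_force': 0.0, 'grip_width': 0.08534656764100071}
```

View pics/top0.png

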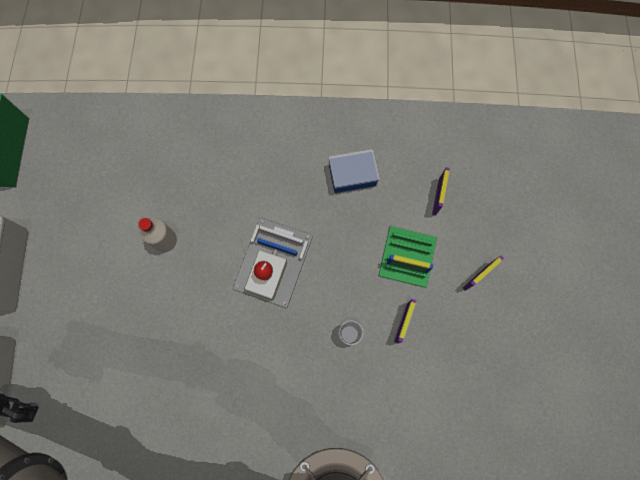

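View pics/scene0.png

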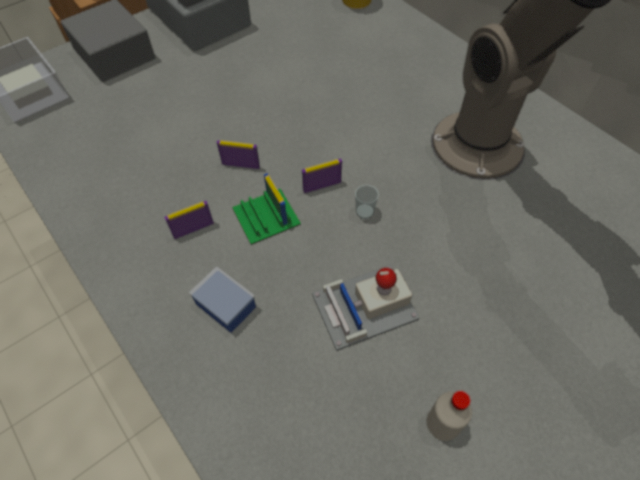

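The three purple look-alikes stand free in the top view at (441,190), (484,272) and (405,320). The piece in the green rack at (409,263), scene (275,198), has blue spacers and is my choice. I'll check it in a close crop and fit the poses.

```bash
cat > fit.py <<'E'
from h import *
from scipy.optimize import minimize
def box(x0,x1,y0,y1,z0,z1): return np.array([[x,y,z] for x in(x0,x1) for y in(y0,y1) for z in(z0,z1)])/1000
STAND=[box(-95,95,-70,70,0,10),box(-90,10,-35,35,10,55)]
RACK=[box(-65,65,-60,60,0,32)]
def place(X,q): 
    c,s=np.cos(q[2]),np.sin(q[2]); return X@np.array([[c,s,0],[-s,c,0],[0,0,1]])+[q[0],q[1],0]
S=4
def sil(p,boxes,q):
    im=np.zeros((480*S,640*S),np.uint8)
    for b in boxes:
        h=cv2.convexHull(((proj(p,place(b,q))+.5)*S).astype(np.float32)); cv2.fillConvexPoly(im,np.round(h).astype(np.int32),255)
    return cv2.resize(im,(640,480),interpolation=cv2.INTER_AREA)/255.
def fit(ps,ms,boxes,q0):
    f=lambda q: sum(np.abs(sil(p,boxes,q)-m).sum() for p,m in zip(ps,ms))
    s=np.array(q0)+np.vstack([np.zeros(3),np.diag([.008,.008,.08])])
    for _ in range(3):
        o=minimize(f,s[0],method="Nelder-Mead",options=dict(initial_simplex=s,xatol=1e-5,fatol=.1)); s=o.x+np.vstack([np.zeros(3),np.diag([.004,-.004,.04])])
    return o.x,o.fun
E
python3 - <<'E'
from fit import *
np.set_printoptions(precision=4,suppress=True)
P=[viewer.grab_frame(n) for n in("top","scene")]
a=P[0]["pixels"][212:322,228:438]; save({"pixels":cv2.resize(a,None,fx=3.6,fy=3.6,interpolation=cv2.INTER_CUBIC)},"crop1.png")
b=P[1]["pixels"][160:350,225:425]; save({"pixels":cv2.resize(b,None,fx=3,fy=3,interpolation=cv2.INTER_CUBIC)},"crop2.png")
MS=[viewer.trace(p,"stand")[0]["pixels"].astype(float) for p in P]
for n,p,m in zip("ts",P,MS): save({"pixels":np.uint8(m*255)[...,None].repeat(3,2)},"m"+n+".png")
c=atz(P[0],[[272,262]],.02)[0]; print("stand c",c, "ball",atz(P[0],[[262.5,269.6]],.1))
d=atz(P[0],[[262.5,269.6]],.1)[0]
for I in([0],[1],[0,1]): print("stand",I,fit([P[i] for i in I],[MS[i] for i in I],STAND,[c[0],c[1],-.25]))
G=[]
for p in P:
    h=cv2.cvtColor(p["pixels"],cv2.COLOR_RGB2HSV); y,x=np.mgrid[:480,:640]
    G.append(((h[...,0]>50)&(h[...,0]<80)&(h[...,1]>120)&(x>200)).astype(np.uint8))
# rack: green only; include hidden area by hull
HG=[]
for g in G:
    pts=cv2.findNonZero(g); im=np.zeros((480,640),np.uint8); cv2.fillConvexPoly(im,cv2.convexHull(pts),1); HG.append(im.astype(float))
c=atz(P[0],[[407,256]],.02)[0]
for I in([0],[1],[0,1]): print("rack",I,fit([P[i] for i in I],[HG[i] for i in I],RACK,[c[0],c[1],-.15]))
for p,(u0,u1,v0,v1) in zip(P,((380,440,240,285),(255,300,165,235))):
    h=cv2.cvtColor(p["pixels"],cv2.COLOR_RGB2HSV); m=((h[...,0]>20)&(h[...,0]<35)&(h[...,1]>140)); k=np.zeros_like(m);k[v0:v1,u0:u1]=1
    pts=cv2.findNonZero((m&k).astype(np.uint8)); rr=cv2.minAreaRect(pts); bp=cv2.boxPoints(rr); print("yellow",rr, len(pts)); print(atz(p,[rr[0]],.088), atz(p,bp,.088))
E
```

```text
stand c [0.5414 0.1717 0.02  ] ball [[0.5077 0.1841 0.1   ]]
stand [0] (array([ 0.8271, -0.0201,  0.0392]), np.float64(2186.725490196078))
stand [1] (array([ 0.547 ,  0.1698, -0.3131]), np.float64(290.9490196078431))
stand [0, 1] (array([ 0.5473,  0.1697, -0.292 ]), np.float64(6440.419607843137))
rack [0] (array([ 0.5705, -0.1552, -0.2435]), np.float64(270.21568627450984))
rack [1] (array([ 0.575 , -0.159 , -0.2469]), np.float64(477.65098039215684))
rack [0, 1] (array([ 0.5731, -0.1557, -0.2254]), np.float64(776.835294117647))
yellow ((411.3688659667969, 261.5574035644531), (35.4438362121582, 5.267904281616211), 13.240518569946289) 188
[[ 0.5413 -0.1535  0.088 ]] [[ 0.5433 -0.1125  0.088 ]
 [ 0.5554 -0.1152  0.088 ]
 [ 0.5393 -0.1946  0.088 ]
 [ 0.5273 -0.1918  0.088 ]]
yellow ((273.33819580078125, 188.89706420898438), (27.954269409179688, 5.487954616546631), 59.036251068115234) 152
[[ 0.5467 -0.1518  0.088 ]] [[ 0.5457 -0.1911  0.088 ]
 [ 0.5323 -0.1912  0.088 ]
 [ 0.5476 -0.1136  0.088 ]
 [ 0.5606 -0.1137  0.088 ]]
```

View pics/crop1.png

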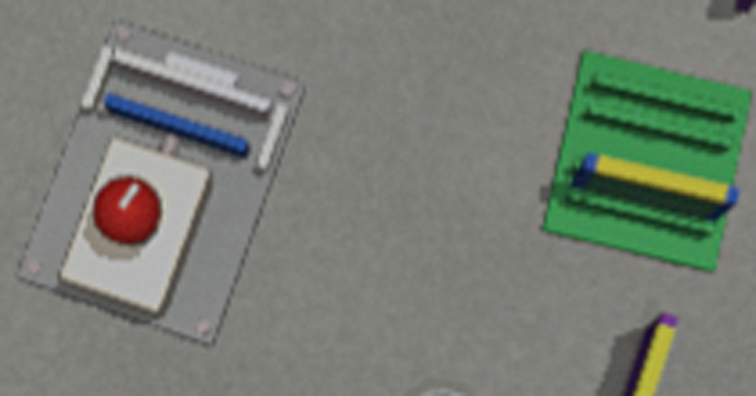

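View pics/crop2.png

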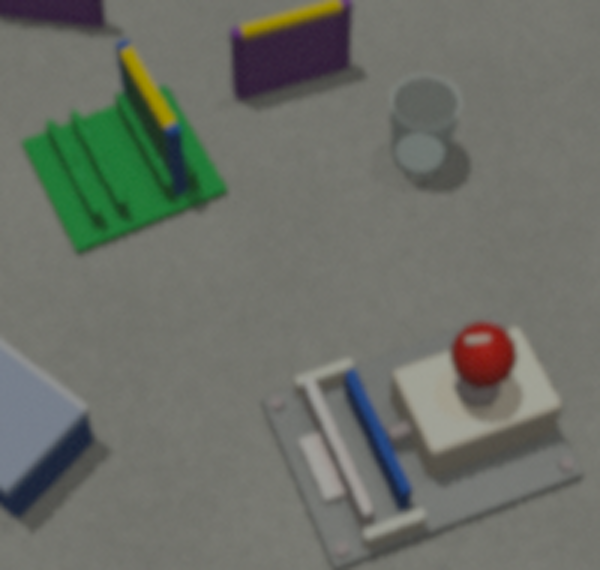

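The glass cassette with blue spacers and yellow strip is the one in the rack (crop 1 at (660,178)); the free ones are purple. Next I fit the stand from its plate corners.

```bash
cat > p.py <<'E'
from fit import *
from scipy.optimize import least_squares
np.set_printoptions(precision=4,suppress=True)
P=[viewer.grab_frame(n) for n in("top","scene")]
A=[((117,20),(95,70,10)),((303,88),(95,-70,10)),((212,344),(-95,-70,10)),((18,276),(-95,70,10)),((115,138),(10,35,55)),((211,173),(10,-35,55)),((62,278),(-90,35,55))]
B=[((263,400),(95,-70,10)),((338,567),(95,70,10)),((582,478),(-95,70,10)),((436,447),(10,35,55)),((559,402),(-90,35,55)),((392,371),(10,-35,55)),((516,328),(-90,-35,55))]
ta=np.array([a[0] for a in A])/3.6+[228-.36,212-.36]; tb=np.array([a[0] for a in B])/3+[225-.33,160-.33]
Xa=np.array([a[1] for a in A])/1e3;Xb=np.array([a[1] for a in B])/1e3
fa=lambda q:(proj(P[0],place(Xa,q))-ta).ravel(); fb=lambda q:(proj(P[1],place(Xb,q))-tb).ravel()
for f in(fa,fb,lambda q:np.r_[fa(q),fb(q)]):
    s=least_squares(f,[.547,.17,-.3],x_scale=[.01,.01,.1]); print(s.x,np.round(s.fun,1))
q=s.x; print("ball pred",place(np.array([[-.04,0,.1]]),q),"slot",place(np.array([[.0475,0,.01]]),q))
for p in P:
    h=cv2.cvtColor(p["pixels"],cv2.COLOR_RGB2HSV); x0=230 if p is P[0] else 330
    m=(((h[...,0]<8)|(h[...,0]>172))&(h[...,1]>150)).astype(np.uint8); k=np.zeros_like(m); k[250:300,230:420]=1
    (c,rr)=cv2.minEnclosingCircle(cv2.findNonZero(m*k)); print("ball",c,rr,atz(p,[c],.1))
Q=cv2.Rodrigues(get_obs()["orientation"])[0]; print(Q)
E
python3 p.py
```

```text
[ 0.5438  0.1702 -0.2973] [-0.2  0.1  1.4 -0.8  0.2  1.  -0.4  0.6 -0.6 -0.5  0.6 -0.7 -1.   0.2]
[ 0.547   0.1725 -0.2891] [-1.1 -0.6 -1.1  0.8  1.  -1.7 -1.2  2.3  1.9  0.8 -0.6 -0.6  1.  -1.8]
[ 0.5454  0.1714 -0.2931] [-0.8 -0.6  0.8 -1.7 -0.1  0.2 -0.7  0.1 -1.1 -1.2  0.1 -1.5 -1.3 -0.4
 -0.8 -1.5 -1.  -0.2  1.2 -2.3 -1.1  1.5  2.1  0.2 -0.4 -1.4  1.3 -2.4]
ball pred [[0.5071 0.1829 0.1   ]] slot [[0.5909 0.1577 0.01  ]]
ball (262.71429443359375, 270.1428527832031) 8.950078010559082 [[0.5065 0.1836 0.1   ]]
ball (385.6325378417969, 277.59637451171875) 9.765263557434082 [[0.5082 0.183  0.1   ]]
[[-0.9539  0.3001 -0.    ]
 [ 0.3001  0.9539  0.0001]
 [ 0.      0.0001 -1.    ]]
```

Request:
play_rows(
  commands=[
    [[0,-0.7,-0.82,0,0],[0,-0.7,-0.82,0,0],[0,-0.7,-0.82,0,0],[0,-0.7,-0.82,0,0],[0,-0.7,-0.82,0,0],[0,-0.7,-0.82,0,0],[0,-0.7,-0.82,0,0]],
  ],
  grip_force=30,
)

```text
clock: 1.78
tcp_pos: [0.2891, 0.4423, 0.2318]
orientation: [0.486, 3.103, -0.001]
contact_force: [-0.4, 0.9, 1.3]
grip_width: 0.0426
gripper_force: 0.0
```

Request:
play_rows(
  commands=[
    [[0,-0.7,-0.82,0,0],[0,-0.7,-0.82,0,0],[0,-0.7,-0.82,0,0],[0,-0.7,-0.82,0,0],[0,-0.7,-0.82,0,0],[0,-0.7,-0.82,0,0],[0,-0.7,-0.82,0,0]],
  ],
)

```text
clock: 2.37
tcp_pos: [0.3725, 0.2457, 0.2317]
orientation: [0.483, 3.103, 0.001]
contact_force: [-0.7, 0.5, -0.2]
grip_width: 0.0426
gripper_force: 0.0
```

Request:
play_rows(
  commands=[
    [[0,-0.7,-0.82,0,0],[0,-0.7,-0.82,0,0],[0,-0.7,-0.82,0,0],[0,-0.7,-0.82,0,0],[0,-0.7,-0.82,0,0],[0,-0.7,-0.82,0,0],[0,-0.7,-0.82,0,0]],
  ],
)

```text
clock: 2.95
tcp_pos: [0.4572, 0.0481, 0.2316]
orientation: [0.481, 3.103, -0.0]
contact_force: [-0.0, 1.6, 0.7]
grip_width: 0.043
gripper_force: 0.0
```

Request:
play_rows(
  commands=[
    [[0,-0.72,-0.82,0,0.956],[0,-0.72,-0.82,0,0.956],[0,-0.72,-0.82,0,0.956],[0,-0.72,-0.82,0,0.956],[0,-0.72,-0.82,0,0.956],[0,-0.72,-0.82,0,0.956],[0,-0.72,-0.82,0.3,0.956],[0,-0.72,-0.82,0.3,0.956],[0,-0.72,-0.82,0.3,0.956],[0,-0.72,-0.82,0.3,0.956],[0,-0.72,-0.82,0.3,0.956],[0,-0.72,-0.82,0.3,0.956]],
  ],
)

```text
clock: 3.95
tcp_pos: [0.5453, -0.1468, 0.1704]
orientation: [-2.465, -1.945, -0.0]
contact_force: [0.2, 0.4, -0.1]
grip_width: 0.0429
gripper_force: 0.0
```

Request:
play_rows(
  commands=[
    [[0,-0.03,0,0.2,0],[0,-0.03,0,0.35,0],[0,-0.03,0,0.5,0],[0,-0.03,0,0.56,0],[0,-0.03,0,0.56,0],[0,-0.03,0,0.56,0]],
  ],
)

```text
clock: 4.45
tcp_pos: [0.5431, -0.1553, 0.0593]
orientation: [-2.463, -1.949, 0.0]
contact_force: [-0.2, -0.0, 1.3]
grip_width: 0.043
gripper_force: 0.0
```

```bash
python3 - <<'E'
from h import *
o=get_obs();print(o["tcp_pos"],o["contact_force"])
p=viewer.grab_frame("scene"); a=viewer.grab_frame("top")
x=cv2.resize(p["pixels"][130:250,220:320],None,fx=4,fy=4,interpolation=cv2.INTER_CUBIC); y=cv2.resize(a["pixels"][200:320,360:460],None,fx=4,fy=4,interpolation=cv2.INTER_CUBIC)
save({"pixels":np.hstack([x,y])},"g1.png")
E
```

```text
[ 0.54313164 -0.15525544  0.05926531] [-0.16811629 -0.03673817  1.27589904]
```

View pics/g1.png

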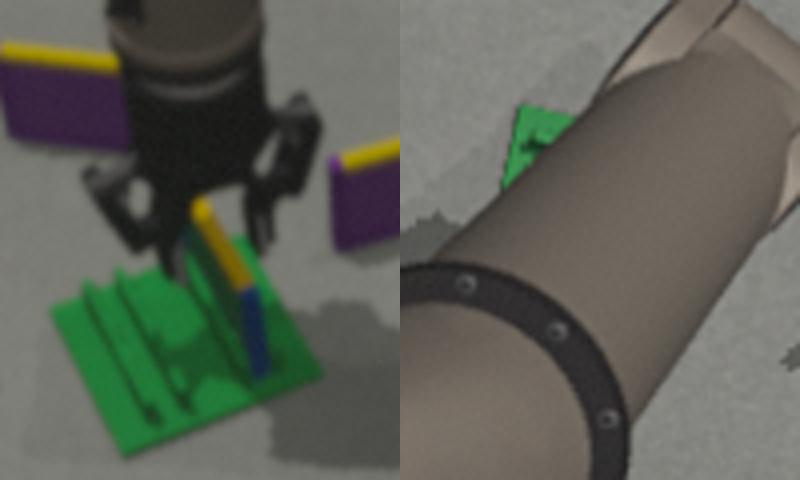

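The fingers (at (172,265) and (262,235) in the left panel) straddle the cassette's yellow strip. I'll close them.

Request:
play_rows(
  commands=[
    [[1,0,0,0,0],[1,0,0,0,0],[1,0,0,0,0],[1,0,0,0,0],[1,0,0,0,0],[1,0,0,0,0],[1,0,0,0,0],[1,0,0,0,0]],
  ],
  grip_force=30,
)

```text
clock: 5.22
tcp_pos: [0.5429, -0.1569, 0.0604]
orientation: [2.465, 1.947, 0.002]
contact_force: [-1.3, 1.6, 7.6]
grip_width: 0.0092
gripper_force: 31.1
```

Request:
play_rows(
  commands=[
    [[1,0,0,-0.1,0],[1,0,0,-0.2,0],[1,0,0,-0.3,0],[1,0,0,-0.4,0],[1,0,0,-0.5,0],[1,0,0,-0.55,0],[1,0,0,-0.55,0],[1,0,0,-0.55,0],[1,0,0,-0.55,0]],
  ],
)

```text
clock: 5.97
tcp_pos: [0.5416, -0.1565, 0.1682]
orientation: [-2.464, -1.946, 0.002]
contact_force: [-0.8, 0.2, -1.1]
grip_width: 0.0095
gripper_force: 29.7
```

```bash
cat > mv.py <<'E'
from h import *
def mv(x,y,z,yawdeg):
    "shift/turn in command units to bring TCP to x,y,z with tool y along yawdeg"
    o=get_obs(); Q=cv2.Rodrigues(o["orientation"])[0]; d=Q.T@(np.array([x,y,z])-o["tcp_pos"])/.2
    cur=np.degrees(np.arctan2(Q[1,1],Q[0,1])); t=-(yawdeg-cur); t=(t+90)%180-90
    print("tcp",o["tcp_pos"].round(4),"yaw",cur.round(2),"shift",d.round(3),"turn",round(t/90,4),"F",o["contact_force"].round(2),"M",o["moment"].round(3),"j7",o["joints"][6].round(3))
E
python3 -c "
from mv import *
mv(.591,.157,.16,-16.8)"
```

```text
tcp [ 0.5416 -0.1565  0.1682] yaw -13.4 shift [ 1.582 -0.123  0.041] turn 0.0378 F [-0.83  0.18 -1.05] M [-0.017  0.022 -0.027] j7 0.333
```

Request:
play_rows(
  commands=[
    [[1,0.8,-0.06,0.02,0],[1,0.8,-0.06,0.02,0],[1,0.8,-0.06,0.02,0],[1,0.8,-0.06,0.02,0],[1,0.8,-0.06,0.02,0],[1,0.8,-0.06,0.02,0]],
  ],
)

```text
clock: 6.47
tcp_pos: [0.5672, 0.0047, 0.1635]
orientation: [-2.459, -1.953, 0.004]
contact_force: [-0.4, -0.9, -1.5]
grip_width: 0.0096
gripper_force: 29.7
```

Request:
play_rows(
  commands=[
    [[1,0.4,-0.03,0.0,0.02],[1,0.76,-0.06,0.02,0.038],[1,0.76,-0.06,0.02,0.038],[1,0.76,-0.06,0.02,0.038],[1,0.76,-0.06,0.02,0.038],[1,0.76,-0.06,0.02,0.038],[1,0.76,-0.06,0.02,0.038],[1,0.76,-0.06,0.02,0.038]],
  ],
)

```text
clock: 7.13
tcp_pos: [0.5911, 0.1492, 0.161]
orientation: [2.526, 1.867, -0.002]
contact_force: [0.5, 0.2, -2.1]
grip_width: 0.0097
gripper_force: 29.6
```

```bash
python3 - <<'E'
from mv import *
mv(.591,.157,.16,-16.8)
p=viewer.grab_frame("scene"); a=viewer.grab_frame("top"); np.savez("s2.npz",s=p["pixels"],t=a["pixels"])
x=cv2.resize(p["pixels"][230:350,290:430],None,fx=4,fy=4,interpolation=cv2.INTER_CUBIC); y=cv2.resize(a["pixels"][205:325,220:280],None,fx=4,fy=4,interpolation=cv2.INTER_CUBIC)
save({"pixels":np.hstack([x,y])},"g2.png")
E
```

```text
tcp [0.5911 0.1492 0.161 ] yaw -17.05 shift [ 0.037 -0.012  0.005] turn -0.0027 F [ 0.47  0.23 -2.06] M [-0.027 -0.013  0.053] j7 -0.229
```

View pics/g2.png

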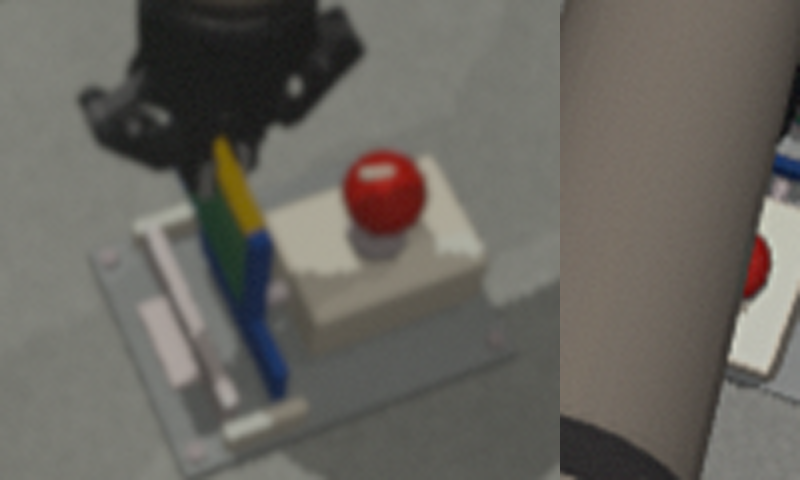

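```bash
python3 - <<'E'
from fit import *
np.set_printoptions(precision=1,suppress=True)
o=get_obs(); p=viewer.grab_frame("scene"); t=o["tcp_pos"]; Q=cv2.Rodrigues(o["orientation"])[0]; yaw=np.arctan2(Q[1,1],Q[0,1])
C=lambda uv:(uv-[290,230])*4+1.5
z0=t[2]-.0515
for dy in(0,.004,.008):
    X=np.array([[sx*.005,sy*.05,z] for z in(z0,z0+.08) for sx in(1,-1) for sy in(1,-1)])
    q=place(X+[0,dy,0],[t[0],t[1],yaw]); print(dy,"(bot x+y+,x+y-,x-y+,x-y-;top)",C(proj(p,q)).ravel())
for s in([.5438,.1702,-.2973],[.547,.1725,-.2891],[.5454,.1714,-.293]):
    X=np.array([[.037,.05,.044],[.037,-.05,.044],[.029,.05,.044],[.055,.05,.045],[.055,-.05,.045],[.095,.07,.01],[.095,-.07,.01],[.01,.035,.055],[-.09,.035,.055],[-.04,0,.122]])
    print(s,C(proj(p,place(X,s))))
E
```

```text
0 (bot x+y+,x+y-,x-y+,x-y-;top) [245.7 317.9 167.  149.6 264.9 310.9 185.4 143.3 253.5 239.4 169.   63.6
 274.2 232.1 188.7  57. ]
0.004 (bot x+y+,x+y-,x-y+,x-y-;top) [249.  325.  170.  156.  268.2 318.  188.5 149.7 257.1 246.9 172.2  70.3
 277.8 239.5 191.9  63.6]
0.008 (bot x+y+,x+y-,x-y+,x-y-;top) [252.3 332.1 173.  162.4 271.6 325.1 191.5 156.1 260.7 254.3 175.4  77.
 281.4 247.  195.2  70.3]
[0.5438, 0.1702, -0.2973] [[279.5 371.3]
 [203.4 209.1]
 [294.  365.9]
 [246.8 382.5]
 [171.9 219.2]
 [187.  471.4]
 [ 89.  243.6]
 [317.7 318.8]
 [494.8 254.2]
 [391.  165.6]]
[0.547, 0.1725, -0.2891] [[278.7 378.5]
 [201.  216.2]
 [293.2 373. ]
 [246.  390. ]
 [169.6 226.5]
 [186.6 479.4]
 [ 86.5 251.3]
 [316.5 325.6]
 [493.3 259.4]
 [389.1 171.8]]
[0.5454, 0.1714, -0.293] [[279.2 374.9]
 [202.3 212.7]
 [293.7 369.5]
 [246.5 386.4]
 [170.8 223. ]
 [186.9 475.5]
 [ 87.8 247.5]
 [317.2 322.3]
 [494.1 256.9]
 [390.1 168.7]]
```

```bash
python3 - <<'E'
from fit import *
np.set_printoptions(precision=0,suppress=True,linewidth=200)
a=viewer.grab_frame("top"); b=viewer.grab_frame("scene")
for n,p,q in(("top0",a,[.5438,.1702,-.2973]),("scene0",b,[.547,.1725,-.2891])):
    im=cv2.imread(f"pics/{n}.png").astype(np.float32)
    xs=np.arange(20,80,2.)
    ys=np.r_[-40:-15:2,16:41:2] if n=="top0" else np.r_[-40:41:2]
    X=np.array([[x,y,45] for x in xs for y in ys])/1e3
    uv=proj(p,place(X,q)).astype(np.float32)
    v=cv2.remap(im,uv[:,0].reshape(len(xs),-1),uv[:,1].reshape(len(xs),-1),cv2.INTER_LINEAR).mean(1)
    print(n); print(np.c_[xs,v].T)
E
```

```text
top0
[[ 20.  22.  24.  26.  28.  30.  32.  34.  36.  38.  40.  42.  44.  46.  48.  50.  52.  54.  56.  58.  60.  62.  64.  66.  68.  70.  72.  74.  76.  78.]
 [117.  98.  83.  66.  56.  81. 125. 149. 148. 138. 130. 129. 132. 132. 124. 107.  90.  80.  70.  69. 101. 153. 183. 183. 167. 151. 147. 149. 148. 141.]
 [119. 100.  80.  55.  33.  43.  68.  80.  82.  95. 117. 132. 135. 134. 126. 108.  91.  81.  71.  70. 101. 152. 181. 182. 167. 151. 146. 147. 147. 141.]
 [117.  99.  79.  50.  21.  22.  36.  43.  48.  75. 112. 131. 134. 133. 124. 107.  90.  82.  75.  75. 104. 153. 181. 182. 168. 151. 145. 146. 146. 139.]]
scene0
[[ 20.  22.  24.  26.  28.  30.  32.  34.  36.  38.  40.  42.  44.  46.  48.  50.  52.  54.  56.  58.  60.  62.  64.  66.  68.  70.  72.  74.  76.  78.]
 [101. 103. 104. 104. 106. 113. 122. 127. 122. 105.  80.  67.  74.  90. 102. 107. 109. 111. 113. 117. 128. 142. 149. 144. 123.  96.  91. 107. 122. 129.]
 [104. 106. 107. 106. 102.  92.  80.  72.  67.  57.  46.  46.  63.  87. 103. 110. 113. 115. 117. 121. 132. 146. 153. 148. 126.  99.  95. 111. 126. 133.]
 [104. 106. 106. 105.  99.  83.  59.  41.  35.  32.  30.  36.  57.  83. 101. 108. 110. 113. 115. 120. 134. 150. 156. 150. 128. 102.  99. 116. 130. 136.]]
```

Request:
play_rows(
  commands=[
    [[1,0.045,-0.008,0,-0.003],[1,0.045,-0.008,0,-0.003],[1,0.045,-0.008,0,-0.003],[1,0.045,-0.008,0.1,-0.003],[1,0.045,-0.008,0.2,-0.003],[1,0.045,-0.008,0.25,-0.003],[1,0.045,-0.008,0.25,-0.003],[1,0.045,-0.008,0.25,-0.003]],
  ],
)

```text
clock: 8.05
tcp_pos: [0.5923, 0.161, 0.1112]
orientation: [2.518, 1.878, -0.001]
contact_force: [0.3, -0.3, -1.9]
grip_width: 0.0097
gripper_force: 29.6
```

```bash
python3 - <<'E'
from mv import *
mv(.594,.157,.07,-16.8)
p=viewer.grab_frame("scene")
x=cv2.resize(p["pixels"][255:345,305:385],None,fx=7,fy=6.5,interpolation=cv2.INTER_CUBIC)
save({"pixels":x},"g3.png")
E
```

```text
tcp [0.5923 0.161  0.1112] yaw -16.56 shift [-0.016  0.014  0.206] turn 0.0026 F [ 0.32 -0.33 -1.87] M [-0.029  0.022 -0.021] j7 -0.197
```

View pics/g3.png

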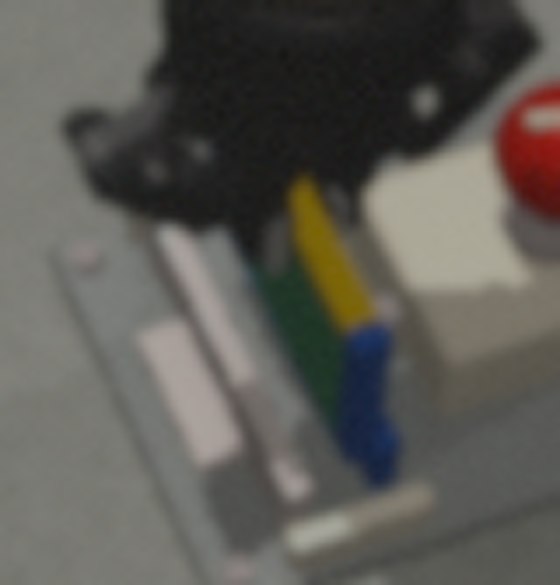

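Request:
play_rows(
  commands=[
    [[1,-0.012,0.005,0,0.002],[1,-0.012,0.005,0.05,0.002],[1,-0.012,0.005,0.1,0.002],[1,-0.012,0.005,0.15,0.002],[1,-0.012,0.005,0.2,0.002],[1,-0.012,0.005,0.2,0.002],[1,-0.012,0.005,0.2,0.002],[1,-0.012,0.005,0.2,0.002]],
  ],
)

```text
clock: 8.77
tcp_pos: [0.5928, 0.1584, 0.0713]
orientation: [2.521, 1.874, -0.0]
contact_force: [0.8, -0.9, -0.9]
grip_width: 0.0094
gripper_force: 29.6
```

```bash
python3 - <<'E'
from mv import *
mv(.592,.159,.0625,-16.8)
p=viewer.grab_frame("scene")
x=cv2.resize(p["pixels"][255:345,305:385],None,fx=7,fy=6.5,interpolation=cv2.INTER_CUBIC)
save({"pixels":x},"g4.png")
E
```

```text
tcp [0.5928 0.1584 0.0713] yaw -16.75 shift [ 0.002 -0.005  0.044] turn 0.0006 F [ 0.81 -0.91 -0.86] M [ 0.014  0.006 -0.052] j7 -0.161
```

View pics/g4.png

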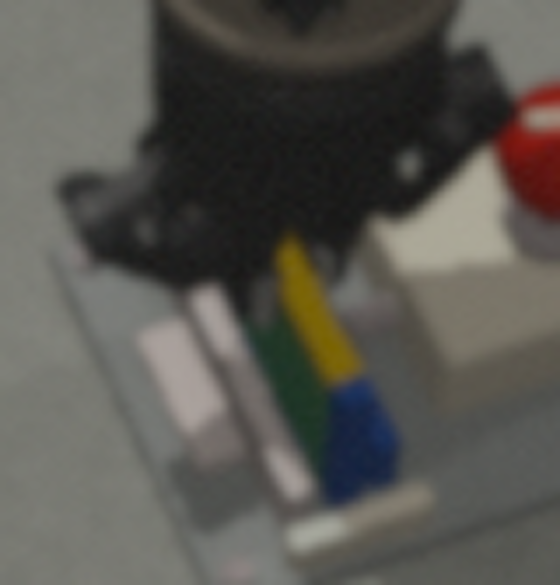

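The cassette (blue spacer at (355,440)) is inside the slot between wall and pad, with no contact force. I'll lower it to the floor gently.

Request:
play_rows(
  commands=[
    [[1,0,0,0.01,0],[1,0,0,0.02,0],[1,0,0,0.03,0],[1,0,0,0.035,0],[1,0,0,0.035,0]],
  ],
)

```text
clock: 9.23
tcp_pos: [0.5924, 0.1586, 0.064]
orientation: [-2.521, -1.874, 0.001]
contact_force: [-0.4, 0.4, -1.5]
grip_width: 0.0094
gripper_force: 29.6
```

Request:
play_rows(
  commands=[
    [[1,0,0,0.005,0],[1,0,0,0.01,0],[1,0,0,0.01,0]],
  ],
)

```text
clock: 9.48
tcp_pos: [0.5929, 0.1585, 0.0625]
orientation: [2.521, 1.874, 0.001]
contact_force: [-0.7, -0.1, -0.4]
grip_width: 0.0095
gripper_force: 29.9
```

Request:
play_rows(
  commands=[
    [[1,0,0,0.005,0],[1,0,0,0.01,0],[1,0,0,0.01,0]],
  ],
)

```text
clock: 9.73
tcp_pos: [0.5932, 0.1584, 0.0624]
orientation: [-2.521, -1.873, -0.002]
contact_force: [-6.7, -2.2, 17.4]
grip_width: 0.0097
gripper_force: 32.7
```

Request:
play_rows(
  commands=[
    [[1,0,0,-0.01,0],[1,0,0,-0.01,0],[0.75,0,0,-0.01,0],[0.65,0,0,-0.01,0],[0.55,0,0,-0.01,0],[0.5,0,0,-0.01,0],[0.5,0,0,-0.01,0],[0.5,0,0,-0.01,0]],
  ],
)

```text
clock: 10.4
tcp_pos: [0.5927, 0.1586, 0.0622]
orientation: [2.521, 1.874, -0.0]
contact_force: [-0.7, -0.7, -0.1]
grip_width: 0.0217
gripper_force: 0.0
```

Request:
play_rows(
  commands=[
    [[0.5,0,0,-0.05,0],[0.5,0,0,-0.1,0],[0.5,0,0,-0.2,0],[0.5,0,0,-0.4,0],[0.5,0,0,-0.5,0],[0.5,0,0,-0.5,0],[0.5,0,0,-0.5,0]],
  ],
)

```text
clock: 10.98
tcp_pos: [0.5937, 0.1588, 0.1646]
orientation: [2.521, 1.874, 0.006]
contact_force: [0.1, -0.2, -0.2]
grip_width: 0.0217
gripper_force: 0.0
```

```bash
python3 - <<'E'
from mv import *
mv(.507,.1833,.16,-16.8); print(get_obs()["joints"])
p=viewer.grab_frame("scene")
x=cv2.resize(p["pixels"][235:350,300:430],None,fx=5,fy=5,interpolation=cv2.INTER_CUBIC)
save({"pixels":x},"g5.png")
E
```

```text
tcp [0.5937 0.1588 0.1646] yaw -16.74 shift [-0.008 -0.451  0.022] turn 0.0006 F [ 0.12 -0.23 -0.23] M [-0.037 -0.011 -0.003] j7 -0.237
[-0.91780653  0.55408014  0.77582075  1.8104054  -0.46617667  0.96496181
 -0.23720035]
```

View pics/g5.png

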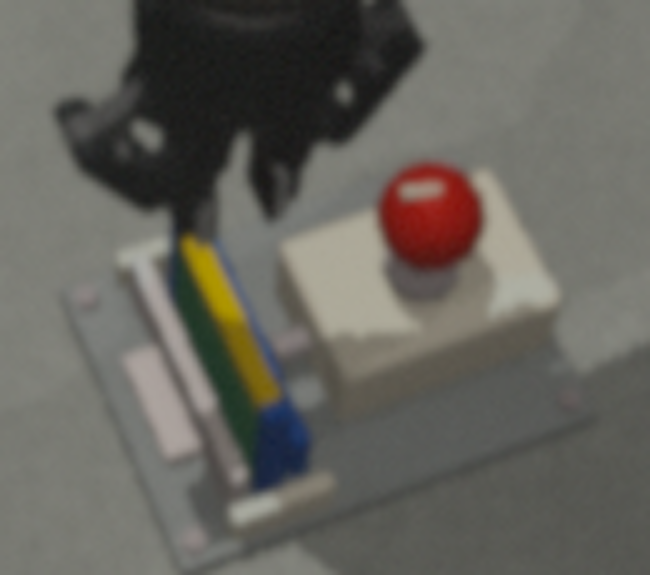

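Request:
play_rows(
  commands=[
    [[0,0,-0.2,-0.05,0],[-0.5,-0.008,-0.455,-0.05,-0.9],[-1,-0.008,-0.455,-0.05,-0.9],[-1,-0.008,-0.455,-0.05,-0.9],[-1,-0.008,-0.455,-0.05,-0.9],[-1,-0.008,-0.455,-0.05,-0.9],[-1,-0.008,-0.455,-0.05,-0.9],[-1,-0.008,-0.455,-0.05,-0.9],[-1,-0.008,-0.455,-0.05,-0.9],[-1,-0.008,-0.455,-0.05,-0.9],[-1,-0.008,-0.455,-0.05,-0.9],[-1,-0.008,-0.455,-0.05,-0.9]],
  ],
)

```text
clock: 12.03
tcp_pos: [0.5041, 0.183, 0.1713]
orientation: [-0.749, -3.049, 0.002]
contact_force: [0.1, -0.4, -0.0]
grip_width: 0.0854
gripper_force: 0.0
```

Request:
play_rows(
  commands=[
    [[-1,0,0,0,-0.1],[-1,0,0,0,-0.1],[-1,0,0,0,-0.1],[-1,0,0,0,-0.1]],
  ],
)

```text
clock: 12.37
tcp_pos: [0.5044, 0.183, 0.1716]
orientation: [-0.52, -3.097, 0.002]
contact_force: [0.0, -0.1, -0.3]
grip_width: 0.0851
gripper_force: 0.0
```

```bash
python3 - <<'E'
from mv import *
mv(.5072,.1833,.078,73.3); print(get_obs()["joints"])
E
```

```text
tcp [0.5044 0.183  0.1716] yaw 70.95 shift [-0.013  0.007  0.468] turn -0.0261 F [ 0.   -0.13 -0.29] M [-0.02   0.032  0.008] j7 0.962
[-0.83248876  0.34087097  0.45443515  1.96963642 -0.19241328  0.87431923
  0.96189233]
```

Request:
play_rows(
  commands=[
    [[-1,-0.013,0.007,0,0],[-1,-0.013,0.007,0.1,0],[-1,-0.013,0.007,0.2,0],[-1,-0.013,0.007,0.3,0],[-1,-0.013,0.007,0.4,0],[-1,-0.013,0.007,0.485,0],[-1,-0.013,0.007,0.485,0],[-1,-0.013,0.007,0.485,0],[-1,-0.013,0.007,0.485,0]],
  ],
)

```text
clock: 13.12
tcp_pos: [0.5086, 0.1839, 0.076]
orientation: [0.518, 3.098, 0.001]
contact_force: [0.7, -0.2, 0.5]
grip_width: 0.0856
gripper_force: 0.0
```

Request:
play_rows(
  commands=[
    [[1,0,0,0,0],[1,0,0,0,0],[1,0,0,0,0],[1,0,0,0,0],[1,0,0,0,0],[1,0,0,0,0],[1,0,0,0,0]],
  ],
  grip_force=65,
)

```text
clock: 13.7
tcp_pos: [0.5081, 0.1834, 0.0762]
orientation: [0.518, 3.098, 0.001]
contact_force: [-2.5, -2.5, 7.2]
grip_width: 0.0417
gripper_force: 64.5
```

```bash
python3 - <<'E'
from mv import *
mv(.5072,.1833,.074,70.95)
E
```

```text
tcp [0.5081 0.1834 0.0762] yaw 71.01 shift [ 0.004 -0.002  0.011] turn 0.0007 F [-2.53 -2.47  7.19] M [-0.156  0.445  0.075] j7 1.046
```

```bash
cat > m.py <<'E'
from bench import get_obs, viewer
import numpy as np, cv2
o=get_obs(); Q=cv2.Rodrigues(o["orientation"])[0]
print(round(o["clock"],2),"yaw %.2f"%np.degrees(np.arctan2(Q[1,1],Q[0,1])),"M",o["moment"].round(3),"tau",o["tau"].round(3)[4:],"qd7 %.3f"%o["qvel"][6],"tcp",o["tcp_pos"].round(4),"F",o["contact_force"].round(1),"gw",round(o["grip_width"],4))
E
python3 m.py
```

```text
13.7 yaw 71.01 M [-0.156  0.445  0.075] tau [-0.17  -0.761 -0.055] qd7 -0.001 tcp [0.5081 0.1834 0.0762] F [-2.5 -2.5  7.2] gw 0.0417
```

Request:
play_rows(
  commands=[
    [[1,0,0,0,0.028],[1,0,0,0,0.056],[1,0,0,0,0.084],[1,0,0,0,0.112],[1,0,0,0,0.14],[1,0,0,0,0.168]],
  ],
)

```text
clock: 14.2
tcp_pos: [0.508, 0.1832, 0.0762]
orientation: [0.924, 3.002, 0.0]
contact_force: [-3.2, -3.0, 7.9]
grip_width: 0.042
gripper_force: 64.7
```

```bash
python3 m.py
```

```text
14.2 yaw 55.78 M [-0.302  0.414  0.143] tau [-0.27  -0.878  0.404] qd7 -0.416 tcp [0.508  0.1832 0.0762] F [-3.2 -3.   7.9] gw 0.042
```

Request:
play_rows(
  commands=[
    [[1,0,0,0,0.028],[1,0,0,0,0.056],[1,0,0,0,0.084],[1,0,0,0,0.112],[1,0,0,0,0.14],[1,0,0,0,0.168]],
  ],
)

```text
clock: 14.7
tcp_pos: [0.5079, 0.183, 0.0762]
orientation: [-1.311, -2.855, 0.0]
contact_force: [-4.2, -3.9, 8.8]
grip_width: 0.0414
gripper_force: 64.9
```

```bash
python3 m.py
```

```text
14.7 yaw 40.65 M [-0.455  0.464  0.161] tau [-0.408 -1.007  0.398] qd7 -0.415 tcp [0.5079 0.183  0.0762] F [-4.2 -3.9  8.8] gw 0.0414
```

Request:
play_rows(
  commands=[
    [[1,0,0,0,0.028],[1,0,0,0,0.056],[1,0,0,0,0.084],[1,0,0,0,0.112],[1,0,0,0,0.14],[1,0,0,0,0.168]],
  ],
)

```text
clock: 15.2
tcp_pos: [0.5077, 0.1828, 0.0762]
orientation: [-1.675, -2.657, 0.001]
contact_force: [-5.5, -3.4, 10.6]
grip_width: 0.0412
gripper_force: 65.0
```

```bash
python3 m.py; python3 -c "
from h import *
p=viewer.grab_frame('scene'); x=cv2.resize(p['pixels'][235:350,300:430],None,fx=5,fy=5,interpolation=cv2.INTER_CUBIC); save({'pixels':x},'g6.png')"
```

```text
15.2 yaw 25.53 M [-0.549  0.618  0.191] tau [-0.549 -1.168  0.394] qd7 -0.413 tcp [0.5077 0.1828 0.0762] F [-5.5 -3.4 10.6] gw 0.0412
```

Request:
play_rows(
  commands=[
    [[1,0,0,0,0.028],[1,0,0,0,0.056],[1,0,0,0,0.084],[1,0,0,0,0.112],[1,0,0,0,0.14],[1,0,0,0,0.168]],
  ],
)

```text
clock: 15.75
tcp_pos: [0.5074, 0.1827, 0.0762]
orientation: [-2.01, -2.413, 0.001]
contact_force: [-5.2, -3.1, 10.9]
grip_width: 0.0417
gripper_force: 65.1
```

```bash
python3 m.py
```

```text
15.75 yaw 10.41 M [-0.672  0.693  0.168] tau [-0.692 -1.36   0.391] qd7 -0.411 tcp [0.5074 0.1827 0.0762] F [-5.2 -3.1 10.9] gw 0.0417
```

Request:
play_rows(
  commands=[
    [[1,0,0,0,0.028],[1,0,0,0,0.056],[1,0,0,0,0.084],[1,0,0,0,0.112],[1,0,0,0,0.14],[1,0,0,0,0.168]],
  ],
)

```text
clock: 16.25
tcp_pos: [0.5072, 0.1827, 0.0762]
orientation: [-2.31, -2.128, 0.002]
contact_force: [-6.5, -3.0, 12.9]
grip_width: 0.0414
gripper_force: 65.2
```

```bash
python3 m.py
```

```text
16.25 yaw -4.70 M [-0.857  0.876  0.152] tau [-0.835 -1.562  0.385] qd7 -0.409 tcp [0.5072 0.1827 0.0762] F [-6.5 -3.  12.9] gw 0.0414
```

Request:
play_rows(
  commands=[
    [[1,0,0,0,0.028],[1,0,0,0,0.056],[1,0,0,0,0.084],[1,0,0,0,0.112]],
  ],
)

```text
clock: 16.58
tcp_pos: [0.5071, 0.1827, 0.0762]
orientation: [-2.488, -1.916, 0.002]
contact_force: [-7.5, -3.9, 12.8]
grip_width: 0.0416
gripper_force: 65.3
```

```bash
python3 m.py
```

```text
16.58 yaw -14.78 M [-0.819  1.04   0.138] tau [-0.927 -1.705  0.385] qd7 -0.410 tcp [0.5071 0.1827 0.0762] F [-7.5 -3.9 12.8] gw 0.0416
```

Request:
play_rows(
  commands=[
    [[1,0,0,0,0.028],[1,0,0,0,0.056],[1,0,0,0,0.084],[1,0,0,0,0.112]],
  ],
)

```text
clock: 16.92
tcp_pos: [0.5069, 0.1827, 0.0762]
orientation: [-2.646, -1.691, 0.003]
contact_force: [-7.7, -2.9, 14.4]
grip_width: 0.0413
gripper_force: 65.3
```

```bash
python3 m.py
```

```text
16.92 yaw -24.86 M [-0.849  1.186  0.171] tau [-1.016 -1.851  0.386] qd7 -0.409 tcp [0.5069 0.1827 0.0762] F [-7.7 -2.9 14.4] gw 0.0413
```

Request:
play_rows(
  commands=[
    [[1,0,0,0,0.028],[1,0,0,0,0.056],[1,0,0,0,0.084],[1,0,0,0,0.112]],
  ],
)

```text
clock: 17.25
tcp_pos: [0.5067, 0.1828, 0.0762]
orientation: [-2.784, -1.452, 0.004]
contact_force: [-8.0, -2.5, 15.2]
grip_width: 0.0417
gripper_force: 65.4
```

```bash
python3 m.py
```

```text
17.25 yaw -34.93 M [-0.893  1.294  0.215] tau [-1.1   -1.997  0.388] qd7 -0.410 tcp [0.5067 0.1828 0.0762] F [-8.  -2.5 15.2] gw 0.0417
```

Request:
play_rows(
  commands=[
    [[1,0,0,0,0.028],[1,0,0,0,0.056],[1,0,0,0,0.084]],
  ],
)

```text
clock: 17.5
tcp_pos: [0.5066, 0.1828, 0.0761]
orientation: [-2.874, -1.265, 0.004]
contact_force: [-9.2, -4.0, 15.8]
grip_width: 0.0417
gripper_force: 65.4
```

```bash
python3 m.py
```

```text
17.5 yaw -42.48 M [-0.869  1.406  0.151] tau [-1.158 -2.105  0.391] qd7 -0.411 tcp [0.5066 0.1828 0.0761] F [-9.2 -4.  15.8] gw 0.0417
```

Request:
play_rows(
  commands=[
    [[1,0,0,0,0.028],[1,0,0,0,0.056],[1,0,0,0,0.084]],
  ],
)

```text
clock: 17.75
tcp_pos: [0.5065, 0.1829, 0.0762]
orientation: [-2.951, -1.073, 0.004]
contact_force: [-9.2, -2.2, 15.0]
grip_width: 0.042
gripper_force: 65.4
```

```bash
python3 m.py
```

```text
17.75 yaw -50.04 M [-0.895  1.48   0.152] tau [-1.209 -2.21   0.395] qd7 -0.413 tcp [0.5065 0.1829 0.0762] F [-9.2 -2.2 15. ] gw 0.042
```

Request:
play_rows(
  commands=[
    [[1,0,0,0,0.028],[1,0,0,0,0.056],[1,0,0,0,0.084]],
  ],
)

```text
clock: 18.0
tcp_pos: [0.5064, 0.183, 0.0762]
orientation: [-3.015, -0.876, 0.005]
contact_force: [-9.9, -1.8, 16.9]
grip_width: 0.0415
gripper_force: 65.4
```

```bash
python3 m.py
```

```text
18.0 yaw -57.59 M [-0.908  1.633  0.177] tau [-1.252 -2.311  0.398] qd7 -0.415 tcp [0.5064 0.183  0.0762] F [-9.9 -1.8 16.9] gw 0.0415
```

Request:
play_rows(
  commands=[
    [[1,0,0,0,0.028],[1,0,0,0,0.056]],
  ],
)

```text
clock: 18.17
tcp_pos: [0.5064, 0.1831, 0.0762]
orientation: [-3.051, -0.743, 0.005]
contact_force: [-8.9, -1.9, 16.4]
grip_width: 0.0416
gripper_force: 65.4
```

```bash
python3 m.py
```

```text
18.17 yaw -62.63 M [-0.808  1.701  0.178] tau [-1.275 -2.376  0.402] qd7 -0.415 tcp [0.5064 0.1831 0.0762] F [-8.9 -1.9 16.4] gw 0.0416
```

Request:
play_rows(
  commands=[
    [[1,0,0,0,0.028],[1,0,0,0,0.056]],
  ],
)

```text
clock: 18.33
tcp_pos: [0.5063, 0.1832, 0.0761]
orientation: [-3.081, -0.608, 0.005]
contact_force: [-11.0, -0.7, 16.1]
grip_width: 0.0415
gripper_force: 65.4
```

```bash
python3 m.py
```

```text
18.33 yaw -67.66 M [-0.791  1.792  0.2  ] tau [-1.296 -2.437  0.399] qd7 -0.419 tcp [0.5063 0.1832 0.0761] F [-11.   -0.7  16.1] gw 0.0415
```

Request:
play_rows(
  commands=[
    [[1,0,0,0,0.028],[1,0,0,0,0.056]],
  ],
)

```text
clock: 18.5
tcp_pos: [0.5063, 0.1832, 0.0762]
orientation: [-3.104, -0.472, 0.006]
contact_force: [-10.8, -1.3, 16.9]
grip_width: 0.0415
gripper_force: 65.4
```

```bash
python3 m.py
```

```text
18.5 yaw -72.69 M [-0.749  1.844  0.206] tau [-1.327 -2.492  0.378] qd7 -0.423 tcp [0.5063 0.1832 0.0762] F [-10.8  -1.3  16.9] gw 0.0415
```

Request:
play_rows(
  commands=[
    [[1,0,0,0,0.028],[1,0,0,0,0.056]],
  ],
)

```text
clock: 18.67
tcp_pos: [0.5063, 0.1833, 0.0762]
orientation: [-3.122, -0.336, 0.006]
contact_force: [-10.9, -1.7, 17.3]
grip_width: 0.0415
gripper_force: 65.4
```

```bash
python3 m.py
```

```text
18.67 yaw -77.73 M [-0.717  1.919  0.184] tau [-1.353 -2.542  0.358] qd7 -0.422 tcp [0.5063 0.1833 0.0762] F [-10.9  -1.7  17.3] gw 0.0415
```

Request:
play_rows(
  commands=[
    [[1,0,0,0,0.028],[1,0,0,0,0.056]],
  ],
)

```text
clock: 18.83
tcp_pos: [0.5062, 0.1834, 0.0762]
orientation: [-3.134, -0.198, 0.006]
contact_force: [-9.5, -1.4, 17.2]
grip_width: 0.0419
gripper_force: 65.5
```

```bash
python3 m.py
```

```text
18.83 yaw -82.76 M [-0.644  1.918  0.238] tau [-1.374 -2.585  0.338] qd7 -0.425 tcp [0.5062 0.1834 0.0762] F [-9.5 -1.4 17.2] gw 0.0419
```

Request:
play_rows(
  commands=[
    [[1,0,0,0,0.025]],
  ],
)

```text
clock: 18.92
tcp_pos: [0.5062, 0.1834, 0.0762]
orientation: [-3.137, -0.137, 0.006]
contact_force: [-9.7, -0.8, 16.9]
grip_width: 0.0419
gripper_force: 65.5
```

```bash
python3 m.py
```

```text
18.92 yaw -85.01 M [-0.687  1.949  0.253] tau [-1.401 -2.601  0.218] qd7 -0.376 tcp [0.5062 0.1834 0.0762] F [-9.7 -0.8 16.9] gw 0.0419
```

Request:
play_rows(
  commands=[
    [[1,0,0,0,0],[1,0,0,0,0]],
  ],
)

```text
clock: 19.08
tcp_pos: [0.5062, 0.1834, 0.0761]
orientation: [-3.137, -0.139, 0.006]
contact_force: [-10.8, -0.3, 17.1]
grip_width: 0.0415
gripper_force: 65.5
```

```bash
python3 m.py
```

```text
19.08 yaw -84.93 M [-0.604  1.984 -0.12 ] tau [-1.333 -2.538 -0.013] qd7 0.004 tcp [0.5062 0.1834 0.0761] F [-10.8  -0.3  17.1] gw 0.0415
```

Request:
play_rows(
  commands=[
    [[0.2,0,0,0,0],[-0.3,0,0,0,0],[-1,0,0,0,0],[-1,0,0,0,0],[-1,0,0,0,0],[-1,0,0,0,0],[-1,0,0,0,0]],
  ],
)

```text
clock: 19.67
tcp_pos: [0.508, 0.1838, 0.0753]
orientation: [3.138, 0.139, 0.0]
contact_force: [0.4, -0.2, 0.7]
grip_width: 0.085
gripper_force: 0.0
```

Request:
play_rows(
  commands=[
    [[-1,0,0,-0.1,0],[-1,0,0,-0.25,0],[-1,0,0,-0.4,0],[-1,0,0,-0.6,0],[-1,0,0,-0.8,0],[-1,0,0,-0.9,0],[-1,0,0,-0.9,0],[-1,0,0,-0.9,0],[-1,0,0,-0.9,0]],
  ],
)

```text
clock: 20.42
tcp_pos: [0.5073, 0.184, 0.2543]
orientation: [-3.138, -0.14, 0.002]
contact_force: [0.7, -0.5, -0.8]
grip_width: 0.085
gripper_force: 0.0
```

```bash
python3 m.py; python3 - <<'E'
from h import *
p=viewer.grab_frame("scene")
x=cv2.resize(p["pixels"][120:470,150:490],(600,600),interpolation=cv2.INTER_CUBIC)
save({"pixels":x},"g7.png")
E
```

```text
20.42 yaw -84.91 M [0.017 0.028 0.048] tau [ 0.035 -0.02  -0.008] qd7 -0.002 tcp [0.5073 0.184  0.2543] F [ 0.7 -0.5 -0.8] gw 0.085
```

View pics/g7.png

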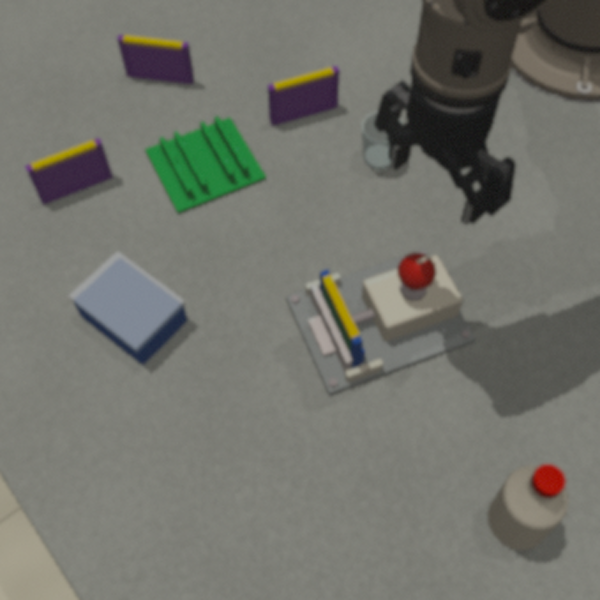

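The cassette (340,310) stands clamped against the wall. The ball's bar has turned (422,260), the loose items are where they were, and the arm is clear.

```bash
python3 -c "
from bench import r
print(r.hand_in())"
```

```text
the job is handed in; nothing more can be done
None
```

I set the glass cassette upright in the slot and clamped it snug against the back wall, with an estimated torque rise of about 0.09 N m; the beaker, tip box and wash bottle were left alone, and I handed the job in at about 20 s, but the hand-in gave no verdict.

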